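# Show the sprung inspection mirror at its length mark

## Task

Get the telescopic inspection mirror on the demonstration stand ready to show to a customer: turn the wing knob of its clamp anticlockwise to its stop to free the rod, then draw the rod out by its upright grip post, against its inner spring, until the pointer stands opposite the mark on the scale rail. Finish while still holding the rod steadily there; nothing else keeps it out. Leave the mark's rider and the goods around the stand as they are.

Things in the scene. Friction and masses are not known exactly. Their poses are not given: they have to be found in the camera images.
- stand: Fixed stand, plywood base 420 x 130 x 12 mm. Origin: on the table under the rod's grip post when the rod is fully in. x: the way the rod is drawn out; y: towards the scale rail; z up. Base spans x -260..160, y -55..75 mm. Grey clamp block 50 x 44 mm, top z 100 mm, at x = -90 mm; steel sleeve behind it; scale rail along x at y = 52 mm, x -35..135, top z 52 mm.
- clamp (a joint): Wing knob on the clamp block, rad: 0 = clamped (wing across the rod, along the stand's y), grows anticlockwise from above to its stop at 1.4 (wing nearly along the rod). Starts at 0 to 0.25. It lifts a lock pin: below about 0.8 the rod cannot be drawn out. Must end at its stop (above 1.15 counts). Friction 0.06 N m; stays where left.
- clamp_grip (a point): Point to grip on the knob's vertical axis, 129 mm above the table, at stand x = -90 mm, y = 0. The wing is a black bar 48 mm long along this point's y, 12 mm thick along its x (fingers close along x), from 113 to 141 mm above the table. The point turns with the knob.
- rod: Telescopic rod, 10 mm thick, axis 75 mm up, slides 0 to 140 mm along the stand's x. Origin on the table plane under its grip post; axes as the stand's. Inner spring pulls it in: about 5 N fully in plus 60 N/m (10 N at 90 mm). Starts fully in; springs back if let go. Round 52 mm mirror, tilted, centred 95 mm ahead of the grip post, top 96 mm above the table.
- rod_grip (a point): Point to grip on the rod's upright grip post: black cylinder 18 mm in diameter, from the rod (80 mm) up to 135 mm above the table; this point is on its axis, 115 mm up. Free on all sides above 90 mm, except the knob 90 mm behind and the mirror 95 mm ahead.
- pointer (a point): Tip of the thin steel pointer (4 mm wide) on the rod, under the grip post and at the same x, reaching 36 mm to the y side, 75 mm above the table. Moves with the rod. Axes as the stand's.
- mark (a point): Length mark: near edge of a dark upright fin (6 mm wide along x, top 82 mm above the table) on a small rider on the scale rail, 41 mm to the y side of the rod, at the pointer's height, 45 to 95 mm ahead of the pointer's start. Axes as the stand's. The rod is at its length when pointer and mark have the same x in the stand's frame. Rider tight on its rail (30 N); not to be shifted.
- discs: Stack of grinding discs, 90 mm diameter, 30 mm tall, loose; origin at the centre of its underside. Bystander.
- bin: Open blue plastic bin, 120 x 90 x 55 mm, loose; origin at the centre of its underside. Bystander.
- can: Small closed can, 44 mm diameter, 85 mm tall, loose; origin at the centre of its underside. Bystander.

How it is judged:
By the outcome, as a careful person would: the job done as asked, in the order asked, and still so for the second after the job is handed in, while the arm keeps its last pose, push and grip.
It also fails if it takes over 40 s, if anything falls off the work surface, if the arm or the gripper's body presses on something with over 40 N, if the wrist force passes 120 N, or if a joint passes its speed limit or range.

## Robot

A 6-joint arm with a two-finger parallel gripper is mounted at the origin on the work surface. World frame = base frame: x ahead of the robot, y to its left, z up, the work surface at z = 0. Lengths are in m, angles in degrees, forces in N, time in s.
With the tool pointing down it reaches from about 0.375 to 0.9 m from the base axis. Payload 3.1 kg.
Tool frame: the origin (TCP) lies midway between the tips of the shut fingers; the grasp point (between the pads) lies 19 mm behind it; x points along the fingers, y is the direction in which the jaws open and shut, and the axes are right-handed (so a half turn about x gives the same grasp; the last joint's range is limited). The gripper opens to 87 mm and grips with 3 to 60 N. Pads are 19 mm wide; open, the fingers measure 117 mm over their backs; the gripper's body (75 mm by 190 mm) begins 51 mm behind the grasp point.
Start: joints at [-79.441, 30.224, 82.088, -0, 67.689, -10.227], TCP at [0.222, -0.584, 0.223] pointing down, gripper open.
Joint ranges: [-176.69, 176.69], [-43.24, 126.21], [12.49, 139.97], [-82, 262], [0, 151.66], [-163.58, 163.58]. Speed limits (degrees/s): [159.86, 159.86, 180, 180, 180, 180].

## Interface

Orientations are given as a 3x3 rotation matrix whose columns are the frame's x, y, z axes.
In Python, from plant import bot gives the robot as it stands. The module is installed in compiled form; this text tells all that it offers.
- The arm moves only by the shell command python3 -m jog 'ROWS' [FORCE]. ROWS is JSON, a list that holds one entry, the list of rows, each a list of 7 numbers: the finger opening in mm, from 0 to 87, then the shift along the tool's x, y, z in mm, then the turn, a rotation vector about the tool's x, y, z in degrees. A call has 1 to 20 rows; each row shifts and turns the pose as measured when the row begins, along the tool's axes as they then stand; what a row does not reach is not made up. A row lasts 1/10 s, in which the tool goes at most 50 mm and 8.59 degrees, less where a joint would pass 70% of its speed; a pose out of reach is approached as far as the arm can. A call with a gripper value outside its range is refused whole. The fingers move at their own pace and stop on an object; FORCE is the grip in N (left out, the last holds). Time passes only in rows, so rows that do not move let the fingers close. It gives the time, the measured TCP pose, the force and the opening at its end, in the units of the state.
- bot.observe(): the state, without advancing time (a new reading comes with each control period).
- bot.get_image(name): name is "scene" or "top" or "wrist"; returns a dict with "image" (400x640x3 uint8, blue, green, red), "fovy" (degrees; the focal length in pixels is half the picture's height over the tangent of half this angle, whatever the lens; pixels are square), "cx", "cy" (the principal point, pixels), "dist" ([k1, k2, p1, p2, k3] as OpenCV has them; the pictures are not rectified), "origin" and "rotation" of the camera in the world; the wrist camera has in their place "T_tool_cam" (4x4, takes a point from camera to tool coordinates, whose origin is the TCP and whose axes are the tool frame's). Camera axes: x right, y down, z forward; pixel columns grow to the right and rows downward; lengths in m; the calibration is good to about 2 mm. A picture is of the moment at which its call begins: read the wrist's pose just before it. There is no depth.
- bot.close_job(): hands the job in, once; it reports no verdict.
The state is a dict: "t": time; "joint_positions": joint angles; "qvel": joint speeds; "joint_efforts": joint torques, N m; "tool_pos": TCP position; "tool_rot": TCP orientation; "ft_force": force on the tool from outside, world axes, zero at the start; "moment": the same for the moment, N m; "gripper_width": finger opening in m.
Only numpy, scipy, OpenCV 4.12 (cv2) and the standard library are available. Lean on these libraries where they do the work, as an engineer would, in place of code of your own. Each camera call takes 0.05 s, during which the arm holds its last target.

## Working session

There is one attempt and no reset: what is moved stays moved. The work goes in short steps, Python scripts to look and compute and a shell command to move; the robot and the scene stay as the last step left them, time stands still between calls to the robot, and variables do not carry over. Pictures are saved under pics/ and viewed, and the job is handed in when it is done.

```bash
mkdir -p pics; cat > h.py <<'E'
import numpy as np, cv2, json
from plant import bot
def cam(name):
    s=bot.observe(); d=bot.get_image(name)
    if 'T_tool_cam' in d:
        T=np.eye(4);T[:3,:3]=s['tool_rot'];T[:3,3]=s['tool_pos'];T=T@np.array(d['T_tool_cam'])
        R,o=T[:3,:3],T[:3,3]
    else: R,o=np.array(d['rotation']),np.array(d['origin'])
    f=200/np.tan(np.radians(d['fovy'])/2)
    K=np.array([[f,0,d['cx']],[0,f,d['cy']],[0,0,1]])
    return dict(img=d['image'],K=K,dist=np.array(d['dist'],float),R=R,o=o)
def save(c,n):
    np.savez('pics/'+n+'.npz',**c); cv2.imwrite('pics/'+n+'.png',c['img'])
def load(n): return dict(np.load('pics/'+n+'.npz'))
def ray(c,uv):
    p=cv2.undistortPoints(np.array([[uv]],float),c['K'],c['dist'])[0,0]
    return c['R']@np.array([p[0],p[1],1])
def onz(c,uv,z):
    r=ray(c,uv); return c['o']+r*(z-c['o'][2])/r[2]
def proj(c,P):
    P=np.atleast_2d(P).astype(float); rv=cv2.Rodrigues(c['R'].T)[0]
    return cv2.projectPoints(P,rv,-c['R'].T@c['o'],c['K'],c['dist'])[0][:,0]
def crop(c,n,x0,y0,x1,y1,s):
    cv2.imwrite('pics/'+n+'.png',cv2.resize(c['img'][y0:y1,x0:x1],None,fx=s,fy=s,interpolation=cv2.INTER_CUBIC))
E
python3 - <<'E'
from h import *
for n in ['scene','top','wrist']:
    c=cam(n); save(c,n+'0'); print(n,c['o'].round(3),c['R'].round(2).tolist(),c['K'][0,0],c['dist'])
s=bot.observe();print(s['t'],s['tool_pos'],np.round(s['tool_rot'],3),s['gripper_width'],s['ft_force'])
E
```

```text
scene [ 1.031 -0.378  0.808] [[0.59, 0.62, -0.51], [0.8, -0.45, 0.39], [0.02, -0.64, -0.77]] 488.4488046736378 [-0.14074415  0.          0.          0.          0.        ]
top [0.429 0.014 0.732] [[0.02, -0.98, 0.18], [-1.0, -0.03, -0.03], [0.04, -0.18, -0.98]] 374.98013351188405 [-0.04999559  0.          0.          0.          0.        ]
wrist [ 0.297 -0.555  0.384] [[0.35, -0.89, -0.27], [-0.94, -0.34, -0.1], [-0.0, 0.29, -0.96]] 288.6783756285482 [-0.01407194  0.          0.          0.          0.        ]
0.15 [ 0.22173429 -0.5837352   0.22176809] [[-0.     0.355 -0.935]
 [ 0.002 -0.935 -0.355]
 [-1.    -0.002 -0.   ]] 0.08702974029044172 [-0.15684149  0.45936376  0.35482367]
```

```bash
sleep 1
```

```text
(no output)
```

View pics/scene0.png

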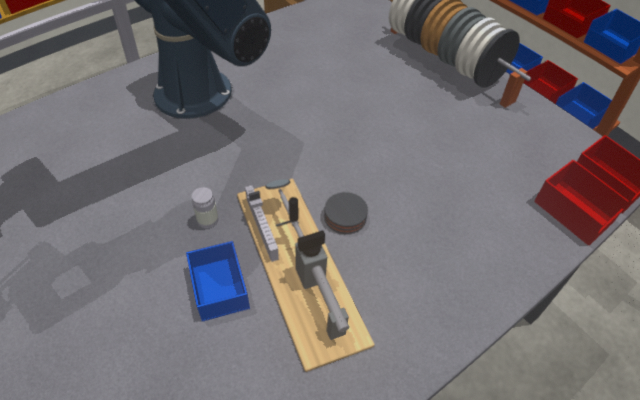

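View pics/top0.png

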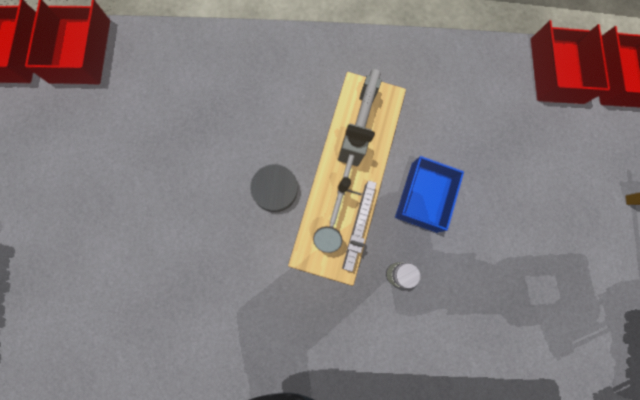

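View pics/wrist0.png

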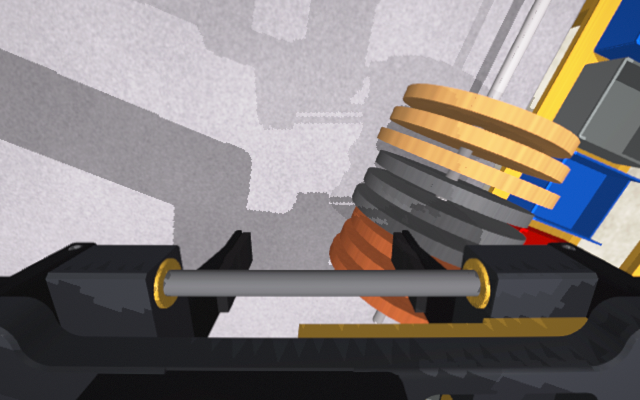

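The top view shows the stand with the mirror pointing at the robot. The base corners are near (348,72), (405,88), (353,284) and (289,266), with the knob near (360,133), the post near (344,185) and the rider near (357,245). I'll enlarge these.

```bash
python3 - <<'E'
from h import *
c=load('top0'); crop(c,'tA',280,60,430,175,5); crop(c,'tB',280,170,430,290,5)
c=load('scene0'); crop(c,'sA',225,165,385,285,5);crop(c,'sB',225,255,385,375,5)
E
```

```text
(no output)
```

View pics/tA.png

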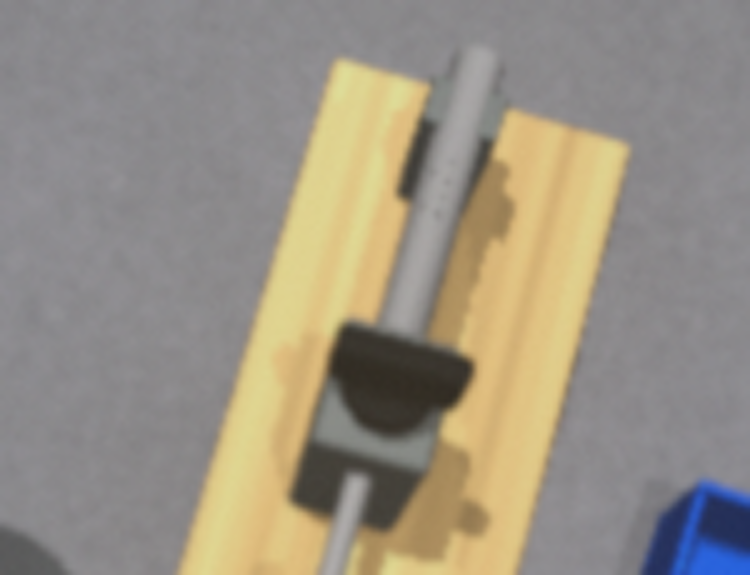

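View pics/tB.png

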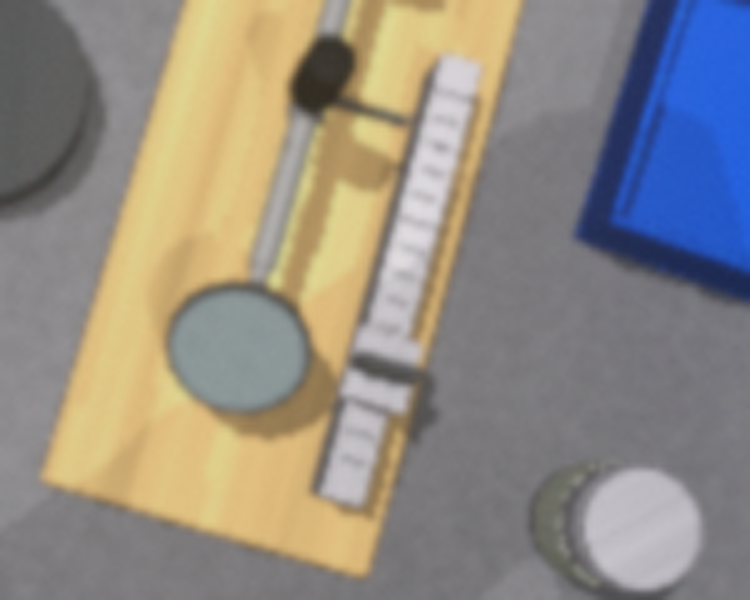

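View pics/sA.png

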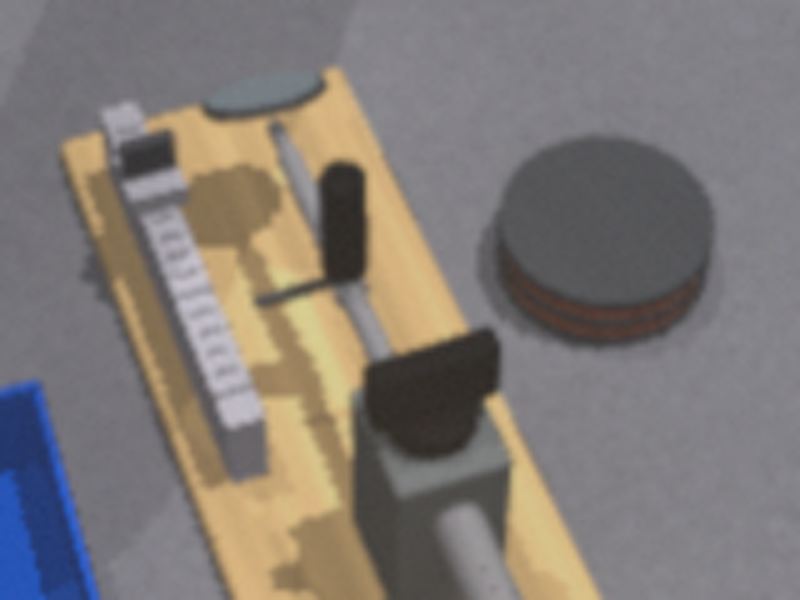

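View pics/sB.png

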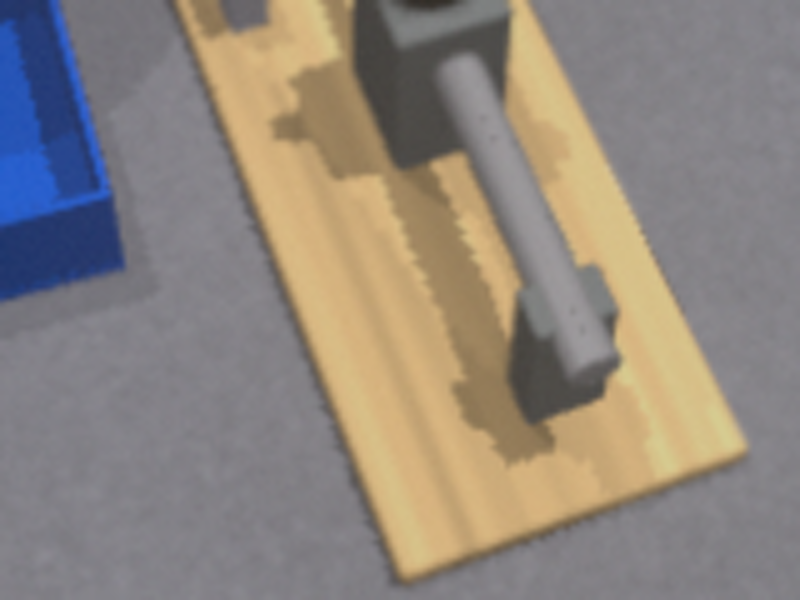

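```bash
cat > fit.py <<'E'
from h import *
from scipy.optimize import least_squares
def W(p,L):
    L=np.atleast_2d(L); c,s=np.cos(p[2]),np.sin(p[2])
    return L@np.array([[c,-s,0],[s,c,0],[0,0,1]]).T+np.array([p[0],p[1],0])
obs=[('top0',(348,71.6),(-.26,-.055,.012)),('top0',(405.8,89.4),(-.26,.075,.012)),('top0',(288.4,266.4),(.16,-.055,.012)),('top0',(354,285),(.16,.075,.012)),
('scene0',(293,178.6),(.16,-.055,.012)),('scene0',(237.8,194),(.16,.075,.012)),('scene0',(374.6,345),(-.26,-.055,.012)),('scene0',(305.6,370.6),(-.26,.075,.012)),
('top0',(346.5,182.5),(0,0,.135)),('scene0',(293.6,199.2),(0,0,.135)),('top0',(361,194.4),(0,.036,.075)),('scene0',(276.6,225),(0,.036,.075))]
C={n:load(n) for n in ('top0','scene0')}
def res(p): return np.concatenate([proj(C[n],W(p,l))[0]-uv for n,uv,l in obs])
if __name__=='__main__':
    r=least_squares(res,[.6,-.02,np.pi*1.05],loss='soft_l1'); p=r.x
    np.save('pose.npy',p); print(p,np.degrees(p[2])); print(r.fun.reshape(-1,2).round(1).tolist())
    for n in C:
        im=C[n]['img'].copy()
        for a in (0,.25):
            for L in [(.0,.024,.141),(.0,-.024,.141)]:
                l=(-.09+np.cos(a)*0-np.sin(a)*L[1],np.cos(a)*L[1],L[2]); print(n,a,proj(C[n],W(p,l)).round(1))
    # fin
    def f(q): return np.concatenate([proj(C[n],W(p,(q[0],q[1],.082)))[0]-uv for n,uv in (('top0',(357.6,244.0)),('scene0',(254.8,193.3)))])
    r=least_squares(f,[.07,.052]); print('fin',r.x,r.fun)
E
python3 fit.py
```

```text
[ 0.56133796 -0.0587298   2.87636525] 164.80358887784868
[[-1.2, -1.7], [0.4, -2.0], [-1.0, -0.8], [-0.5, 0.4], [-0.7, -1.8], [-2.2, -1.8], [0.1, -0.7], [-1.1, -0.2], [-0.4, -1.9], [-0.8, 0.1], [0.3, -0.9], [-1.5, 0.0]]
top0 0 [[374.7 133.5]]
top0 0 [[347.1 125.3]]
top0 0.25 [[375.2 130.2]]
top0 0.25 [[346.6 128.7]]
scene0 0 [[297.5 239.4]]
scene0 0 [[324.1 231.3]]
scene0 0.25 [[299.2 242. ]]
scene0 0.25 [[322.4 228.8]]
fin [0.08715565 0.05130765] [-0.33555283 -1.33924566 -1.22691119 -1.42833423]
```

```bash
cat > rel.py <<'E'
from h import *
import sys
def yaw(R): return np.degrees(np.arctan2(R[1][1],R[0][1]))
def rel(target=None,yawt=None):
    s=bot.observe(); R=np.array(s['tool_rot']); p=np.array(s['tool_pos'])
    print('t',round(s['t'],2),'p',p.round(4),'yaw',yaw(R).round(2),'xaxis',R[:,0].round(3),'q',np.round(s['joint_positions'],1),'F',np.round(s['ft_force'],1),'M',np.round(s['moment'],2),'w',round(s['gripper_width']*1000,1))
    if target is not None: print('tool shift mm',(R.T@(np.array(target)-p)*1000).round(1))
    if yawt is not None:
        y=np.radians(yawt); Rt=np.array([[0,np.cos(y),np.sin(y)],[0,np.sin(y),-np.cos(y)],[-1,0,0]])
        from scipy.spatial.transform import Rotation as Ro
        print('rotvec',np.degrees(Ro.from_matrix(R.T@Rt).as_rotvec()).round(2))
E
python3 -m jog '[[[87,-5,0,0,-7.7,0,0],[87,-5,0,0,-7.7,0,0],[87,-5,0,0,-7.7,0,0],[87,-5,0,0,-7.7,0,0],[87,-5,0,0,-7.7,0,0],[87,-5,0,0,-7.7,0,0],[87,-5,0,0,-7.7,0,0],[87,0,0,0,0,0,0]]]'
python3 -c "
from rel import *
rel([.648,-.10,.30],-15.2)"
```

```text
t: 0.95
tool_pos: [0.2213, -0.5811, 0.254]
tool_rot: [[-0.002, 0.974, -0.228], [0.01, -0.227, -0.974], [-1.0, -0.004, -0.01]]
ft_force: [-0.3, 1.0, -0.4]
gripper_width: 0.0872
t 0.95 p [ 0.2213 -0.5811  0.254 ] yaw -13.15 xaxis [-0.002  0.01  -1.   ] q [-79.4  28.4  80.    0.   72.2 -66.3] F [-0.3  1.  -0.4] M [-0.03 -0.08  0.01] w 87.2
tool shift mm [ -41.7  305.9 -566. ]
rotvec [ 2.05 -0.56  0.25]
```

```bash

python3 -m jog '[[[60,-4,19,-42,0.3,0,0],[60,-4,19,-42,0.3,0,0],[60,-4,19,-42,0.3,0,0],[60,-4,19,-42,0.3,0,0],[60,-4,19,-42,0.3,0,0],[60,-4,19,-42,0.3,0,0],[60,-4,19,-42,0.3,0,0],[60,-4,19,-42,0,0,0],[60,-4,19,-42,0,0,0],[60,-4,19,-42,0,0,0],[60,-4,19,-42,0,0,0],[60,-4,19,-42,0,0,0],[60,0,19,-42,0,0,0],[60,0,0,0,0,0,0]]]'
python3 -c "
from rel import *
rel([.58,-.07,.30],-15.2)"
```

```text
t: 2.35
tool_pos: [0.6213, -0.1077, 0.3007]
tool_rot: [[-0.004, 0.949, -0.317], [0.015, -0.317, -0.948], [-1.0, -0.009, -0.013]]
ft_force: [-0.3, -0.8, -0.6]
gripper_width: 0.0597
t 2.35 p [ 0.6213 -0.1077  0.3007] yaw -18.46 xaxis [-0.004  0.015 -1.   ] q [-20.3  26.6  75.4   0.7  78.4  -2. ] F [-0.3 -0.8 -0.6] M [-0.01 -0.01  0.02] w 59.7
tool shift mm [  1.5 -51.1 -22.7]
rotvec [-3.26 -0.76  0.48]
```

```bash

python3 -m jog '[[[60,0,-12,-10,-1.6,-0.4,0.2],[60,0,-12,-10,-1.6,-0.4,0.2],[60,0,0,0,0,0,0]]]'
python3 -c "
from rel import *
rel([.58,-.07,.30],-15.2)
c=cam('wrist');save(c,'wrist1')
p=np.load('pose.npy')
from fit import W
for L in [(0,0,.135),(0,.036,.075),(-.09,0,.141),(.087,.041,.082)]: print(L,proj(c,W(p,L)).round(1))
"
```

```text
t: 2.65
tool_pos: [0.601, -0.0791, 0.2991]
tool_rot: [[-0.007, 0.965, -0.262], [-0.0, -0.262, -0.965], [-1.0, -0.006, 0.002]]
ft_force: [-0.3, 0.2, 0.3]
gripper_width: 0.0603
t 2.65 p [ 0.601  -0.0791  0.2991] yaw -15.2 xaxis [-0.007 -0.    -1.   ] q [-18.   24.6  79.2  -0.1  76.5  -2.7] F [-0.3  0.2  0.3] M [-0.04 -0.03  0.05] w 60.3
tool shift mm [ -0.8 -22.7  -3.3]
rotvec [0.   0.12 0.36]
(0, 0, 0.135) [[284.7 174.9]]
(0, 0.036, 0.075) [[291.2 191. ]]
(-0.09, 0, 0.141) [[363.3 176.2]]
(0.087, 0.041, 0.082) [[227.6 195.8]]
```

View pics/wrist1.png

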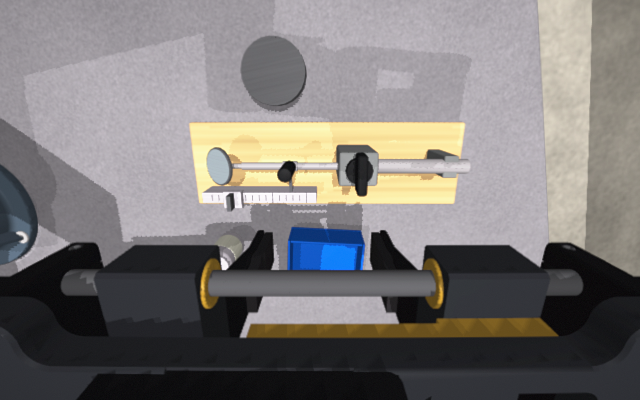

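The wrist view shows the stand lengthwise, with the post near (288,171), the knob near (361,173) and the fin near (231,201). My predicted positions are about 3–5 px off, so I'll enlarge this.

```bash

python3 -c "
from h import *
c=load('wrist1');crop(c,'w1A',190,115,330,215,5.7);crop(c,'w1B',330,115,470,215,5.7)"
```

```text
(no output)
```

View pics/w1A.png

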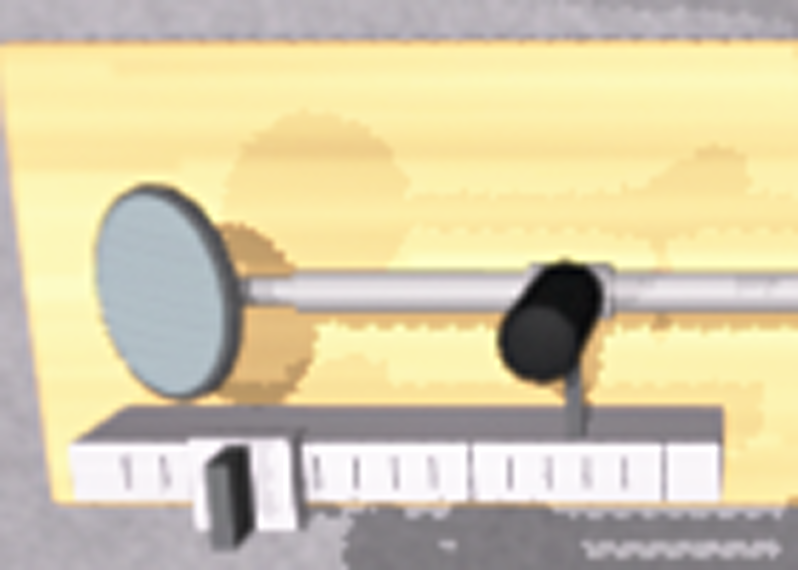

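View pics/w1B.png

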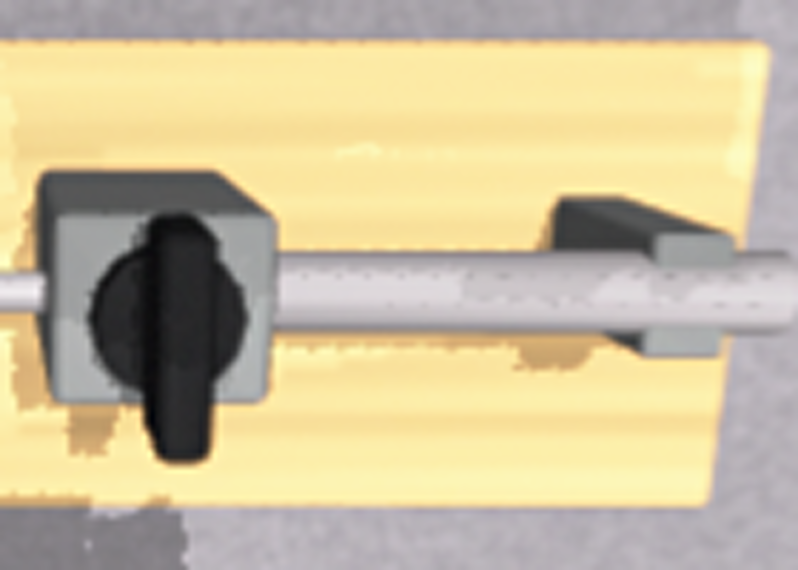

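```bash

python3 -c "
from h import *
c=load('wrist1');crop(c,'w1C',215,180,265,217,15)
from fit import W
p=np.load('pose.npy')
print('corners',[proj(c,W(p,l)).round(1).tolist() for l in [(.16,-.055,.012),(.16,.075,.012),(-.26,-.055,.012),(-.26,.075,.012)]])
for x in (.084,.087,.090):
  print(x,[proj(c,W(p,(x,y,z))).round(1).tolist() for y,z in ((.041,.082),(.063,.082),(.041,.062))])
"
```

```text
corners [[[188.4, 121.8]], [[199.0, 203.4]], [[466.2, 121.8]], [[454.7, 203.8]]]
0.084 [[[229.8, 195.8]], [[231.3, 210.8]], [[234.1, 191.8]]]
0.087 [[[227.6, 195.8]], [[229.2, 210.8]], [[232.0, 191.8]]]
0.09 [[[225.5, 195.7]], [[227.0, 210.8]], [[230.0, 191.8]]]
```

View pics/w1C.png

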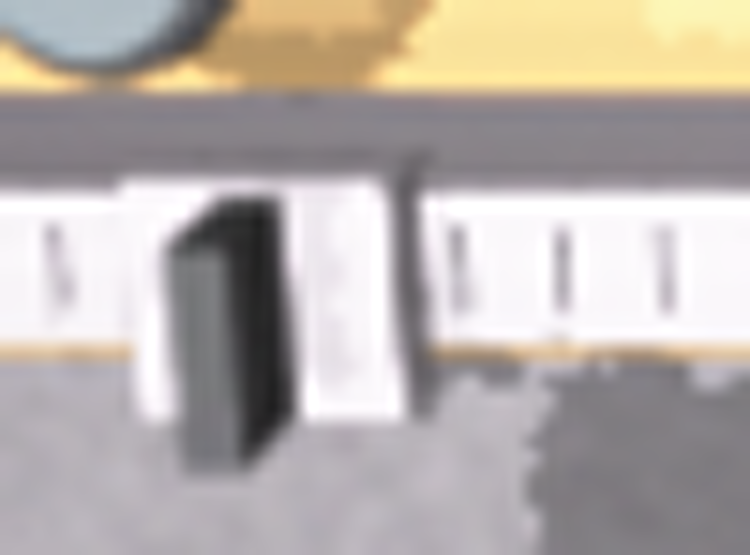

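```bash

python3 -c "
from rel import *
from fit import W
p=np.load('pose.npy'); k=W(p,(-.089,0,.112))[0];print(k, W(p,(0,0,.096)));rel(k,np.degrees(p[2])-180)
"
```

```text
[ 0.64722589 -0.08205925  0.112     ] [[ 0.56133796 -0.0587298   0.096     ]]
t 2.7 p [ 0.6016 -0.0801  0.2992] yaw -15.26 xaxis [-0.006 -0.001 -1.   ] q [-18.   24.6  79.1  -0.2  76.5  -2.7] F [-0.1 -1.1 -0.3] M [-0.03 -0.05  0.01] w 60.0
tool shift mm [187.   45.4 -10.6]
rotvec [-0.06  0.15  0.29]
```

```bash

python3 -m jog '[[[45,0,23,-5,0,0,0],[45,0,23,-5,0,0,0],[45,20,0,0,0,0,0.3],[45,30,0,0,0,0,0],[45,30,0,0,0,0,0],[45,20,0,0,0,0,0],[45,0,0,0,0,0,0]]]'
python3 -c "
from rel import *
rel([.64723,-.08206,.112],-15.2)
c=cam('wrist');save(c,'wrist2')"
```

```text
t: 3.4
tool_pos: [0.6482, -0.0927, 0.2]
tool_rot: [[0.007, 0.961, -0.277], [-0.009, -0.277, -0.961], [-1.0, 0.009, 0.006]]
ft_force: [-0.2, 0.2, 0.1]
gripper_width: 0.045
t 3.4 p [ 0.6482 -0.0927  0.2   ] yaw -16.1 xaxis [ 0.007 -0.009 -1.   ] q [-17.7  33.7  79.2  -0.4  66.5  -1.5] F [-0.2  0.2  0.1] M [-0.05 -0.03  0.05] w 45.0
tool shift mm [ 87.9  -4.6 -10.5]
rotvec [-0.9   0.37 -0.51]
```

View pics/wrist2.png

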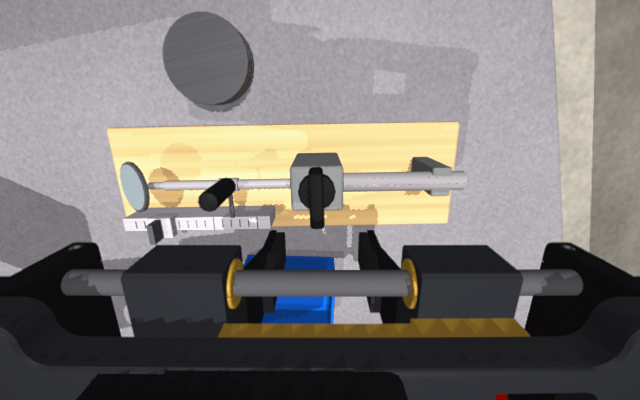

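The wing at column 317 sits just left of the finger midpoint at about 321, which agrees with the −4.6 mm correction. I'll descend.

```bash

python3 -m jog '[[[45,5,-4.6,-10.5,-0.9,0.4,-0.5],[45,22,0,0,0,0,0],[45,20,0,0,0,0,0],[45,0,0,0,0,0,0]]]'
python3 -c "
from rel import *
rel([.64723,-.08206,.112],-15.2)"
```

```text
t: 3.85
tool_pos: [0.6514, -0.0824, 0.16]
tool_rot: [[0.014, 0.965, -0.263], [-0.002, -0.263, -0.965], [-1.0, 0.014, -0.002]]
ft_force: [-1.1, 0.1, 0.4]
gripper_width: 0.0452
t 3.85 p [ 0.6514 -0.0824  0.16  ] yaw -15.22 xaxis [ 0.014 -0.002 -1.   ] q [-17.   36.3  81.3   0.1  61.6  -1.8] F [-1.1  0.1  0.4] M [ 0.02 -0.05  0.03] w 45.2
tool shift mm [48.  -4.8  0.9]
rotvec [-0.02 -0.1  -0.82]
```

```bash

python3 -m jog '[[[45,3,-4.5,1,0,0,-0.8],[45,20,0,0,0,0,0],[45,18,-1,0,0,0,-0.3],[45,4,0,0,0,0,0],[45,0,0,0,0,0,0]]]'
python3 -c "
from rel import *
rel([.64723,-.08206,.112],-15.2)
c=cam('wrist');save(c,'wrist3');crop(c,'w3',220,120,420,270,4)"
```

```text
t: 4.35
tool_pos: [0.6494, -0.082, 0.1203]
tool_rot: [[0.004, 0.965, -0.261], [0.001, -0.261, -0.965], [-1.0, 0.004, -0.002]]
ft_force: [0.0, -0.1, 0.7]
gripper_width: 0.0452
t 4.35 p [ 0.6494 -0.082   0.1203] yaw -15.15 xaxis [ 0.004  0.001 -1.   ] q [-17.   39.2  82.7   0.1  57.8  -1.9] F [ 0.  -0.1  0.7] M [-0.05 -0.12  0.03] w 45.2
tool shift mm [ 8.3 -2.2  0.6]
rotvec [ 0.05 -0.12 -0.23]
```

View pics/w3.png

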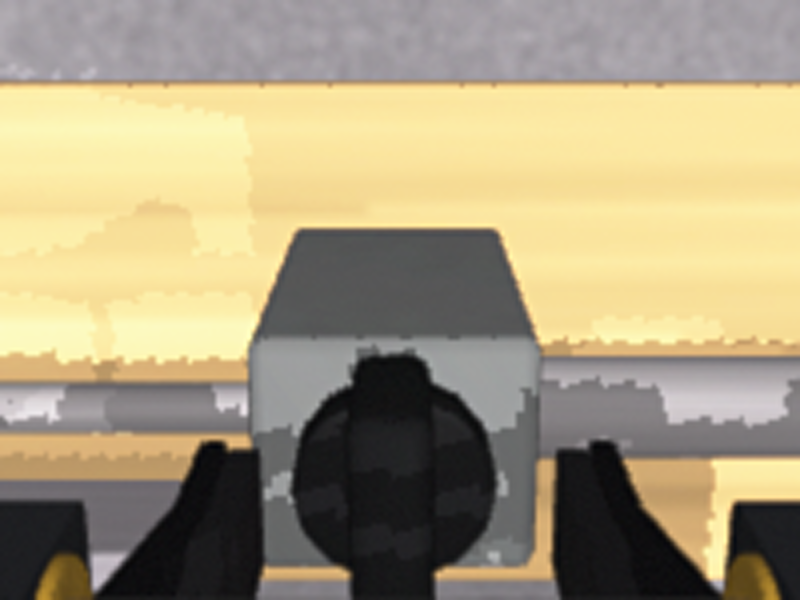

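The wing centre at crop x=392 is about 2 mm left of the finger midpoint at 407, consistent with the fit. I'll centre, descend and close gently.

```bash

python3 -m jog '[[[45,6,-2.2,0.6,0,0,0],[45,3,0,0,0,0,0],[8,0,0,0,0,0,0],[8,0,0,0,0,0,0],[8,0,0,0,0,0,0],[8,0,0,0,0,0,0],[8,0,0,0,0,0,0],[8,0,0,0,0,0,0]]]' 15
python3 -c "
from rel import *
rel([.64723,-.08206,.112],-15.2)"
```

```text
t: 5.2
tool_pos: [0.6471, -0.0821, 0.114]
tool_rot: [[0.006, 0.965, -0.261], [0.0, -0.261, -0.965], [-1.0, 0.005, -0.002]]
ft_force: [-1.4, 0.7, 1.5]
gripper_width: 0.0119
t 5.2 p [ 0.6471 -0.0821  0.114 ] yaw -15.13 xaxis [ 0.006  0.    -1.   ] q [-17.1  39.5  83.4   0.1  56.8  -2. ] F [-1.4  0.7  1.5] M [0.06 0.31 0.05] w 11.9
tool shift mm [ 2.   0.1 -0.1]
rotvec [ 0.07 -0.1  -0.31]
```

Gripped at 11.9 mm with low forces. Turning anticlockwise now.

```bash

python3 -m jog '[[[8,0,0,0,-4,0,0],[8,0,0,0,-7,0,0],[8,0,0,0,-7,0,0],[8,0,0,0,-7,0,0],[8,0,0,0,-7,0,0],[8,0,0,0,0,0,0]]]' 25
python3 -c "
from rel import *
rel([.64723,-.08206,.113],25)"
```

```text
t: 5.8
tool_pos: [0.6468, -0.0821, 0.114]
tool_rot: [[0.005, 0.951, 0.309], [0.001, 0.309, -0.951], [-1.0, 0.005, 0.001]]
ft_force: [-0.1, 0.1, 0.3]
gripper_width: 0.012
t 5.8 p [ 0.6468 -0.0821  0.114 ] yaw 17.99 xaxis [ 0.005  0.001 -1.   ] q [-17.1  39.5  83.4   0.2  56.9 -35.2] F [-0.1  0.1  0.3] M [0.03 0.08 0.06] w 12.0
tool shift mm [1.  0.4 0.1]
rotvec [-7.01  0.05 -0.27]
```

```bash

python3 -m jog '[[[8,0,0,0,-7,0,0],[8,0,0,0,-7,0,0],[8,0,0,0,-7,0,0],[8,0,0,0,-7,0,0],[8,0,0,0,-7,0,0],[8,0,0,0,-6,0,0],[8,0,0,0,-2,0,0],[8,0,0,0,0,0,0]]]'
python3 -c "
from rel import *
rel([.64723,-.08206,.113],65)"
```

```text
t: 6.6
tool_pos: [0.6466, -0.0823, 0.114]
tool_rot: [[0.004, 0.48, 0.877], [0.001, 0.877, -0.48], [-1.0, 0.003, 0.003]]
ft_force: [-1.1, -0.5, 0.4]
gripper_width: 0.0113
t 6.6 p [ 0.6466 -0.0823  0.114 ] yaw 61.3 xaxis [ 0.004  0.001 -1.   ] q [-17.1  39.5  83.4   0.2  57.  -78.5] F [-1.1 -0.5  0.4] M [0.12 0.12 0.03] w 11.3
tool shift mm [1.  0.5 0.5]
rotvec [-3.7   0.15 -0.16]
```

```bash

python3 -m jog '[[[8,0,0,0,-2,0,0],[8,0,0,0,-2,0,0],[8,0,0,0,-1.5,0,0],[8,0,0,0,0,0,0]]]'
python3 -c "
from rel import *
rel()
c=cam('wrist');save(c,'wrist4')"
```

```text
t: 7.0
tool_pos: [0.6465, -0.0823, 0.1141]
tool_rot: [[0.004, 0.403, 0.915], [0.002, 0.915, -0.403], [-1.0, 0.003, 0.002]]
ft_force: [-0.4, 0.2, 1.0]
gripper_width: 0.0114
t 7.0 p [ 0.6465 -0.0823  0.1141] yaw 66.26 xaxis [ 0.004  0.002 -1.   ] q [-17.1  39.5  83.4   0.2  57.  -83.5] F [-0.4  0.2  1. ] M [ 0.03  0.13 -0.43] w 11.4
```

View pics/wrist4.png

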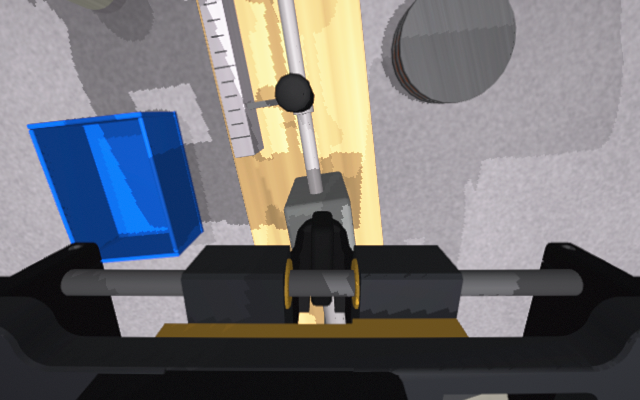

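The moment jumped to −0.43 N m at 81° of turn, so the knob is at its stop, and the picture shows the wing nearly along the rod. I'll release and rise.

```bash

python3 -m jog '[[[8,0,0,0,0.7,0,0],[50,0,0,0,0,0,0],[50,0,0,0,0,0,0],[50,0,0,0,0,0,0],[50,0,0,0,0,0,0],[50,-20,0,0,0,0,0],[50,-30,0,0,0,0,0],[50,-20,0,0,0,0,0],[50,0,0,0,0,0,0]]]'
python3 -c "
from rel import *
rel([.56134,-.05873,.18],-15.2)
c=cam('wrist');save(c,'wrist5')"
```

```text
t: 7.95
tool_pos: [0.6468, -0.0825, 0.1843]
tool_rot: [[0.004, 0.414, 0.91], [0.001, 0.91, -0.414], [-1.0, 0.003, 0.003]]
ft_force: [0.6, -0.8, 0.2]
gripper_width: 0.0496
t 7.95 p [ 0.6468 -0.0825  0.1843] yaw 65.56 xaxis [ 0.004  0.001 -1.   ] q [-17.1  34.6  80.2   0.1  65.  -82.8] F [ 0.6 -0.8  0.2] M [ 0.09 -0.15  0.01] w 49.6
tool shift mm [  4.  -13.7 -87.7]
rotvec [ 8.076e+01  3.000e-02 -2.300e-01]
```

View pics/wrist5.png

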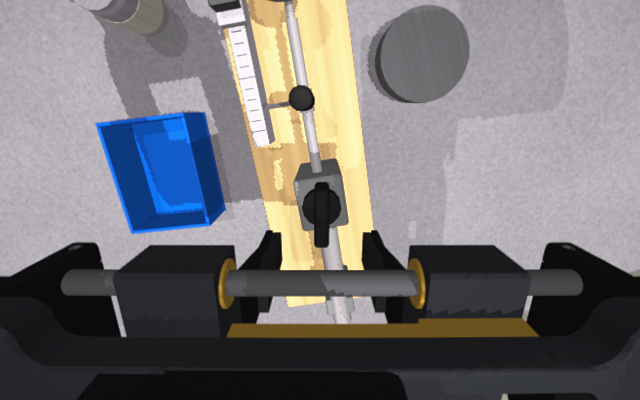

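The knob is at its stop. I'll rotate back so that the jaws close along the rod, then move over the post.

```bash

python3 -m jog '[[[45,0,0,0,8.1,0,0],[45,0,0,0,8.1,0,0],[45,0,0,0,8.1,0,0],[45,0,0,0,8.1,0,0],[45,0,0,0,8.1,0,0],[45,0,0,0,8.1,0,0],[45,0,0,0,8.1,0,0],[45,0,0,0,8.1,0,0],[45,0,0,0,8.1,0,0],[45,0,0,0,8,0,0],[45,0,-30,0,0,0,0],[45,0,-30,0,0,0,0],[45,0,-25,0,0,0,0],[45,0,0,0,0,0,0]]]'
python3 -c "
from rel import *
rel([.56134,-.05873,.16],-15.2)"
```

```text
t: 9.4
tool_pos: [0.5501, -0.0508, 0.1599]
tool_rot: [[-0.035, 0.946, -0.322], [0.013, -0.322, -0.947], [-0.999, -0.038, -0.001]]
ft_force: [-0.6, -0.3, -0.1]
gripper_width: 0.0453
t 9.4 p [ 0.5501 -0.0508  0.1599] yaw -18.81 xaxis [-0.035  0.013 -0.999] q [-16.9  30.2  94.6   0.1  57.4   1.8] F [-0.6 -0.3 -0.1] M [-0.07 -0.15 -0.02] w 45.3
tool shift mm [-0.6 13.2  3.9]
rotvec [-3.61 -0.1   2.15]
```

```bash

python3 -m jog '[[[45,0,13,4,-3.6,-0.1,2.1],[45,0,0,0,0,0,0]]]'
python3 -c "
from rel import *
rel([.56134,-.05873,.098],-15.2)
c=cam('wrist');save(c,'wrist6');crop(c,'w6',200,100,440,280,3.3)"
```

```text
t: 9.6
tool_pos: [0.561, -0.0588, 0.1575]
tool_rot: [[-0.002, 0.965, -0.261], [0.0, -0.261, -0.965], [-1.0, -0.002, 0.0]]
ft_force: [-0.5, -0.1, -0.4]
gripper_width: 0.0448
t 9.6 p [ 0.561  -0.0588  0.1575] yaw -15.1 xaxis [-0.002  0.    -1.   ] q [-17.3  30.5  94.5  -0.   55.1  -2.2] F [-0.5 -0.1 -0.4] M [ 0.02 -0.09  0.03] w 44.8
tool shift mm [59.5  0.4 -0.1]
rotvec [0.1 0.  0.1]
```

View pics/w6.png

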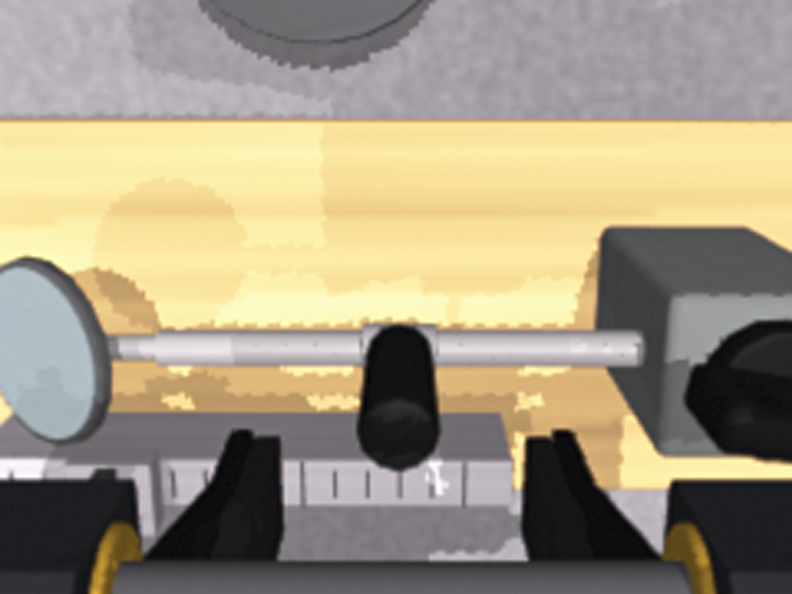

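The post at crop x=398 is centred between the fingers at 280 and 523. I'll descend and grip.

```bash

python3 -m jog '[[[45,15,0,0,0,0,0],[45,22,0,0,0,0,0],[45,17,0,0,0,0,0],[45,5,0,0,0,0,0],[10,0,0,0,0,0,0],[10,0,0,0,0,0,0],[10,0,0,0,0,0,0],[10,0,0,0,0,0,0],[10,0,0,0,0,0,0]]]' 40
python3 -c "
from rel import *
rel([.56134,-.05873,.098],-15.2)"
```

```text
t: 10.55
tool_pos: [0.5603, -0.0581, 0.0959]
tool_rot: [[-0.01, 0.963, -0.268], [0.003, -0.268, -0.963], [-1.0, -0.011, -0.0]]
ft_force: [-1.2, -1.4, -3.9]
gripper_width: 0.0172
t 10.55 p [ 0.5603 -0.0581  0.0959] yaw -15.55 xaxis [-0.01   0.003 -1.   ] q [-17.3  35.9  96.7   0.   48.   -1.7] F [-1.2 -1.4 -3.9] M [-0.15 -0.36  0.  ] w 17.2
tool shift mm [-2.1  1.1  0.3]
rotvec [-0.35 -0.03  0.63]
```

```bash

python3 -m jog '[[[10,0,-3,0,-0.3,0,0.6],[10,0,-6,0,0,0,0],[10,0,-8,0,0,0,0],[10,0,-8,0,0,0,0],[10,0,-8,0,0,0,0],[10,0,-8,0,0,0,0],[10,0,0,0,0,0,0]]]'
python3 -c "
from rel import *
rel([.4768,-.0354,.0965],-15.2)"
```

```text
t: 11.25
tool_pos: [0.5347, -0.0512, 0.0961]
tool_rot: [[0.034, 0.963, -0.266], [-0.007, -0.266, -0.964], [-0.999, 0.034, -0.002]]
ft_force: [6.0, -0.7, -8.3]
gripper_width: 0.0171
t 11.25 p [ 0.5347 -0.0512  0.0961] yaw -15.42 xaxis [ 0.034 -0.007 -0.999] q [-17.5  33.7 102.5   0.3  41.8  -2.3] F [ 6.  -0.7 -8.3] M [0.25 0.38 0.01] w 17.1
tool shift mm [ -2.4 -59.9   0.2]
rotvec [-0.22 -0.12 -1.97]
```

```bash

python3 -m jog '[[[10,0,-6,0,0,0,-1.5],[10,0,-8,0,0,0,-0.4],[10,0,-8,0,0,0,-0.3],[10,0,-8,0,0,0,-0.3],[10,0,-8,0,0,0,-0.3],[10,0,0,0,0,0,0]]]'
python3 -c "
from rel import *
rel([.4768,-.0354,.0961],-15.2)"
```

```text
t: 11.85
tool_pos: [0.5177, -0.0466, 0.0962]
tool_rot: [[0.03, 0.963, -0.268], [-0.005, -0.268, -0.963], [-1.0, 0.03, -0.004]]
ft_force: [6.4, -1.2, -10.6]
gripper_width: 0.0174
t 11.85 p [ 0.5177 -0.0466  0.0962] yaw -15.57 xaxis [ 0.03  -0.005 -1.   ] q [-17.6  32.9 104.8   0.4  40.6  -2.4] F [  6.4  -1.2 -10.6] M [0.12 0.01 0.03] w 17.4
tool shift mm [ -1.1 -42.3   0.2]
rotvec [-0.36 -0.2  -1.7 ]
```

```bash

python3 -m jog '[[[10,0.5,-8,0,-0.3,0,-1.2],[10,0.3,-10,0,0,0,-0.4],[10,0.3,-10,0,0,0,-0.4],[10,0.3,-10,0,0,0,-0.4],[10,0,-3,0,0,0,-0.3],[10,0,0,0,0,0,0]]]' 50
python3 -c "
from rel import *
rel([.4768,-.0354,.0961],-15.2)"
```

```text
t: 12.45
tool_pos: [0.5018, -0.0423, 0.0962]
tool_rot: [[0.034, 0.963, -0.266], [-0.004, -0.266, -0.964], [-0.999, 0.034, -0.005]]
ft_force: [8.6, -0.8, -10.9]
gripper_width: 0.017
t 12.45 p [ 0.5018 -0.0423  0.0962] yaw -15.46 xaxis [ 0.034 -0.004 -0.999] q [-17.8  32.  107.3   0.6  38.8  -2.8] F [  8.6  -0.8 -10.9] M [ 0.17 -0.04  0.04] w 17.0
tool shift mm [ -0.8 -25.9   0.1]
rotvec [-0.26 -0.28 -1.96]
```

```bash

python3 -m jog '[[[10,0.5,-9,0,-0.2,0,-1.5],[10,0.3,-11,0,0,0,-0.6],[10,0.3,-11,0,0,0,-0.6],[10,0.3,-9,0,0,0,-0.6],[10,0,-5,0,0,0,-0.3],[10,0,0,0,0,0,0]]]' 50
cat > disp.py <<'E'
from rel import *
rel(None,-15.2)
s=bot.observe();R=np.array(s['tool_rot']);g=np.array(s['tool_pos'])-.019*R[:,0]
g0=np.array([.5603,-.0581,.0959])-.019*np.array([-.010,.003,-1])
a=np.load('pose.npy')[2];u=np.array([np.cos(a),np.sin(a),0]);v=np.array([-np.sin(a),np.cos(a),0])
print('disp mm',1000*(g-g0)@u,'lat',1000*(g-g0)@v,'dz',1000*(g-g0)[2])
E
python3 disp.py
```

```text
t: 13.05
tool_pos: [0.4873, -0.0383, 0.0962]
tool_rot: [[0.034, 0.963, -0.267], [-0.003, -0.267, -0.964], [-0.999, 0.033, -0.006]]
ft_force: [9.1, -0.7, -12.8]
gripper_width: 0.0169
t 13.05 p [ 0.4873 -0.0383  0.0962] yaw -15.48 xaxis [ 0.034 -0.003 -0.999] q [-17.9  31.3 109.4   0.7  37.5  -3. ] F [  9.1  -0.7 -12.8] M [ 0.16 -0.15 -0.02] w 16.9
rotvec [-0.27 -0.36 -1.91]
disp mm 76.50928396567485 lat 0.13300947452507708 dz 0.3368832263427046
```

```bash

python3 -c "
from h import *
c=cam('scene');save(c,'scene7');crop(c,'s7',210,150,330,240,6.6)
c=cam('top');save(c,'top7');crop(c,'t7',280,150,430,262,5.3)
from fit import W
p=np.load('pose.npy')
print(proj(load('top7'),W(p,[(.0765,.036,.075),(.087,.041,.082)])))"
```

```text
[[349.90305782 234.52222734]
 [351.58715682 240.87525758]]
```

View pics/s7.png

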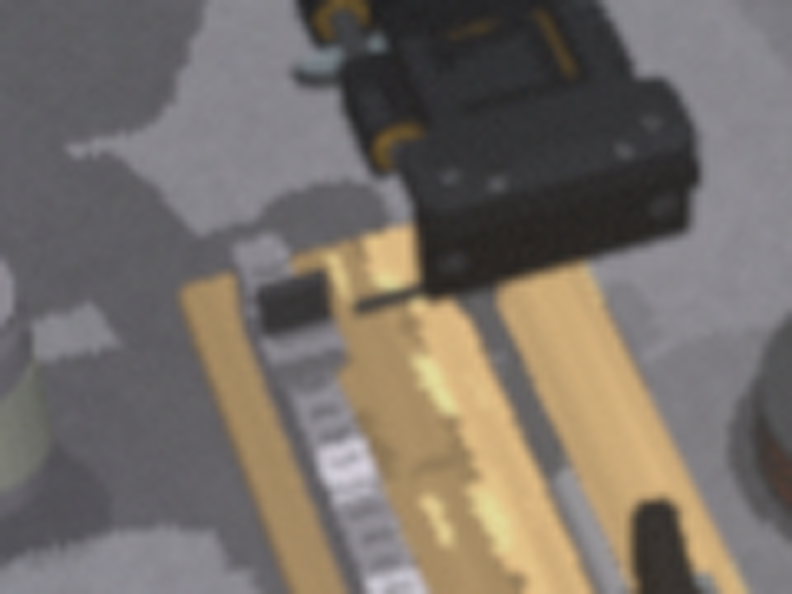

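View pics/t7.png

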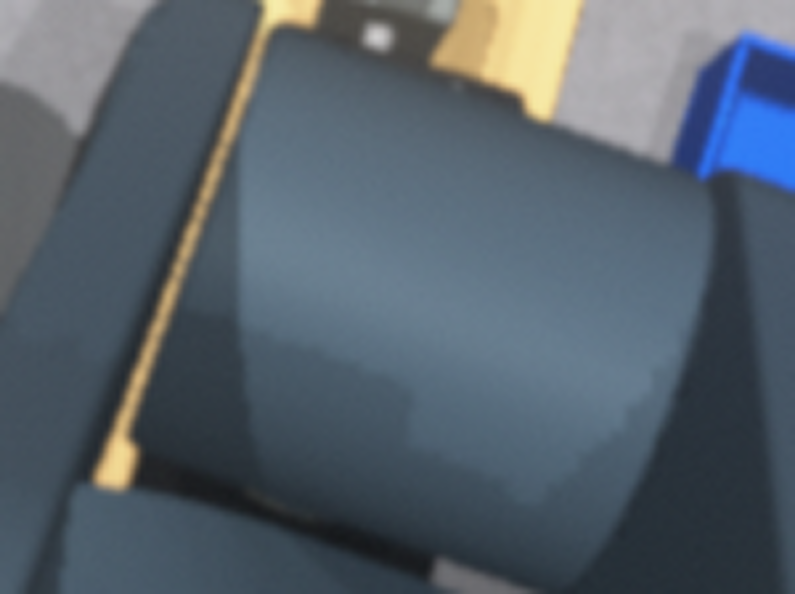

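```bash

python3 -m jog '[[[10,0.5,-7,0,-0.2,-0.2,-1.2],[10,0.3,-7,0,0,0,-0.6],[10,0.3,-5,0,0,0,-0.3],[10,0,-3,0,0,0,-0.3]]]' 50 >/dev/null
python3 disp.py
python3 -m jog '[[[10,0,0,0,0,0,0],[10,0,0,0,0,0,0]]]' >/dev/null
python3 disp.py
```

```text
t 13.55 p [ 0.4861 -0.038   0.0963] yaw -15.45 xaxis [ 0.032 -0.005 -0.999] q [-17.8  31.2 109.5   0.5  37.4  -2.7] F [  9.5  -0.6 -13.8] M [ 0.14 -0.26  0.02] w 17.0
rotvec [-0.24 -0.21 -1.85]
disp mm 77.72441744660048 lat 0.12034354719676683 dz 0.36814477120331035
t 13.75 p [ 0.4924 -0.0397  0.0963] yaw -15.5 xaxis [ 0.044 -0.008 -0.999] q [-17.8  31.4 109.1   0.6  37.   -2.8] F [  8.5  -0.4 -10.4] M [0.23 0.19 0.03] w 17.4
rotvec [-0.3  -0.24 -2.54]
disp mm 71.42200563557341 lat 0.11175859227860256 dz 0.34926655240427595
```

```bash

python3 -m jog '[[[10,0.5,-8,0,-0.2,-0.2,-2],[10,0.5,-8,0,0,0,-1],[10,0.5,-8,0,0,0,-1],[10,0.5,-6,0,0,0,-1]]]' 50 >/dev/null
python3 disp.py
python3 -m jog '[[[10,0.5,-3.5,0,0,0,-1],[10,0.5,-3.5,0,0,0,-1]]]' >/dev/null
python3 disp.py
```

```text
t 14.15 p [ 0.487  -0.0383  0.0963] yaw -15.5 xaxis [ 0.008 -0.    -1.   ] q [-17.7  31.6 108.3   0.2  39.6  -2.3] F [  8.9  -0.5 -11.5] M [-0.12 -1.37  0.01] w 17.1
rotvec [-0.3  -0.1  -0.44]
disp mm 76.3189559679874 lat 0.12265336921494416 dz 0.3701304393773919
t 14.35 p [ 0.4921 -0.0397  0.0963] yaw -15.58 xaxis [ 0.001  0.002 -1.   ] q [-17.7  32.  107.2   0.2  40.8  -2.3] F [  7.9  -1.2 -13.2] M [-0.26 -1.73  0.02] w 16.8
rotvec [-0.38 -0.13  0.01]
disp mm 70.8196852096841 lat 0.12666133403915655 dz 0.3663548439241521
```

```bash

python3 -m jog '[[[10,0,-11,0,0,0,0.5],[10,0,-11,0,0,0,0.3],[10,0,-11,0,0,0,0],[10,0,-9,0,0,0,0]]]' 50 >/dev/null
python3 disp.py
python3 -m jog '[[[10,0,-5,0,0,0,0],[10,0,-5,0,0,0,0]]]' >/dev/null
python3 disp.py
```

```text
t 14.75 p [ 0.4732 -0.0346  0.0964] yaw -15.73 xaxis [ 0.058 -0.013 -0.998] q [-17.9  30.3 112.4   0.6  33.9  -2.7] F [ 11.4  -2.  -10.8] M [0.24 0.07 0.02] w 17.8
rotvec [-0.52 -0.17 -3.39]
disp mm 91.57385881610954 lat 0.1620547698510524 dz 0.46374716174943376
t 14.95 p [ 0.4714 -0.0341  0.0966] yaw -15.83 xaxis [ 0.073 -0.017 -0.997] q [-18.   30.  113.4   0.7  32.4  -2.8] F [ 11.   -0.9 -12.4] M [0.45 0.2  0.06] w 18.1
rotvec [-0.62 -0.2  -4.3 ]
disp mm 93.72025279625547 lat 0.21023568639208448 dz 0.6247370060556978
```

```bash

python3 -m jog '[[[10,0,-4,0,0,0,-1.3],[10,0,-4,0,0,0,-1.3]]]' 50 >/dev/null
python3 disp.py
python3 -m jog '[[[10,0,-4.5,0,0,0,-1],[10,0,-4.5,0,0,0,-1]]]' >/dev/null
python3 disp.py
```

```text
t 15.15 p [ 0.4712 -0.0341  0.0966] yaw -15.9 xaxis [ 0.044 -0.008 -0.999] q [-18.   30.3 112.1   0.6  35.   -2.6] F [  9.8  -0.9 -14.6] M [ 0.09 -0.64 -0.02] w 17.2
rotvec [-0.69 -0.24 -2.55]
disp mm 93.29115443310269 lat 0.21853101738836533 dz 0.6838572566325168
t 15.35 p [ 0.473  -0.0345  0.0966] yaw -15.98 xaxis [ 0.031 -0.003 -1.   ] q [-17.9  30.6 111.3   0.6  36.4  -2.4] F [ 10.9  -2.1 -15.5] M [-0.03 -1.17  0.04] w 17.4
rotvec [-0.78 -0.28 -1.75]
disp mm 91.20096215678834 lat 0.2239096909281234 dz 0.7265419643085469
```

```bash

python3 -m jog '[[[10,0.6,-2,0,-0.3,-0.1,-0.5],[10,0.6,-3,0,-0.2,0,-0.5],[10,0.6,-4.2,0,-0.1,0,-0.5]]]' 50 >/dev/null
python3 disp.py
python3 -m jog '[[[10,0.6,-4.4,0,-0.1,0,-0.5],[10,0.6,-4.4,0,-0.1,0,-0.5]]]' >/dev/null
python3 disp.py
python3 -c "
from h import *
c=cam('scene');save(c,'scene8');crop(c,'s8',225,170,285,215,13)
from fit import W
p=np.load('pose.npy')
for x in (.082,.085,.088): print(x,proj(c,W(p,[(x,.036,.075),(x-.003,.041,.082),(x+.003,.041,.082),(x-.003,.063,.082)])).round(1).tolist())"
```

```text
t 15.65 p [ 0.4815 -0.0368  0.0965] yaw -15.56 xaxis [ 0.04  -0.007 -0.999] q [-17.9  30.9 110.5   0.6  36.4  -2.8] F [ 9.  -0.7 -8.9] M [ 0.14 -0.64 -0.05] w 17.1
rotvec [-0.36 -0.23 -2.31]
disp mm 82.6145851391075 lat 0.22067860075810183 dz 0.6210103417891993
t 15.85 p [ 0.4836 -0.0374  0.0965] yaw -15.49 xaxis [ 0.045 -0.007 -0.999] q [-17.9  30.9 110.4   0.7  36.2  -2.9] F [ 8.9 -1.2 -7.8] M [ 0.2  -0.43 -0.06] w 16.8
rotvec [-0.29 -0.27 -2.57]
disp mm 80.51880628197989 lat 0.21034214572059295 dz 0.6152280008799582
0.082 [[262.0, 194.0], [259.8, 193.4], [258.9, 191.3], [249.1, 196.4]]
0.085 [[261.5, 192.9], [259.4, 192.3], [258.5, 190.2], [248.6, 195.3]]
0.088 [[261.1, 191.9], [258.9, 191.3], [258.0, 189.1], [248.2, 194.2]]
```

View pics/s8.png

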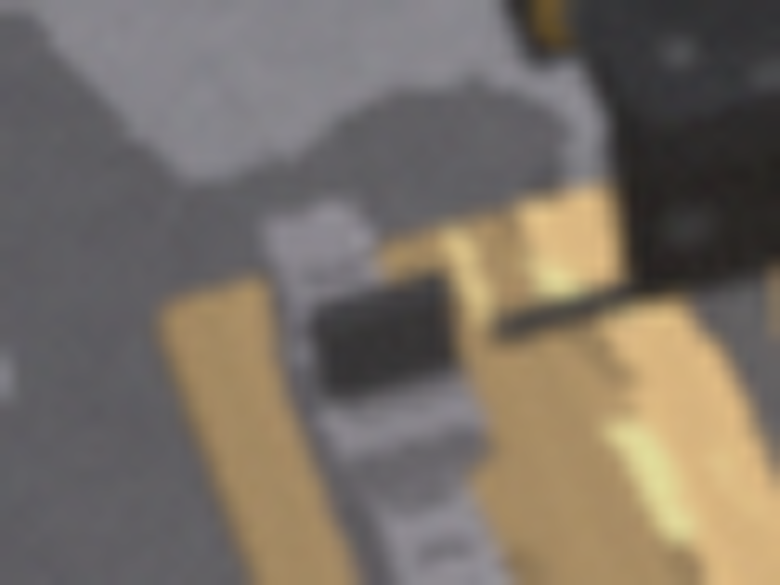

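```bash
python3 - <<'E'
from h import *
from fit import W
from scipy.optimize import least_squares
p=np.load('pose.npy'); c=load('wrist1')
cv=lambda u,v:(190+u/5.7,115+v/5.7)
obs=[(190.4,122.9),(199.6,203.2),(464.7,122.5),(454,203.6),(284.7,175.5),(291.2,191.3),cv(70,443),cv(722,443),cv(722,500)]
L=[(.16,-.055,.012),(.16,.075,.012),(-.26,-.055,.012),(-.26,.075,.012),(0,0,.135),(0,.036,.075),(.135,.044,.052),(-.035,.044,.052),(-.035,.060,.052)]
print('rail',(proj(c,W(p,L[6:]))-np.array(obs[6:])).round(1).tolist())
# refine the camera pose on these (6dof) w/ weak priors
def adj(q):
    d=dict(c); d['R']=cv2.Rodrigues(q[:3])[0]@c['R']; d['o']=c['o']+q[3:]; return d
def f(q): return np.r_[(proj(adj(q),W(p,L))-np.array(obs)).ravel()*np.tile([1,1],9),q[:3]/.01,q[3:]/.003]
r=least_squares(f,np.zeros(6)); print(r.x, r.fun[:18].reshape(-1,2).round(1).tolist())
d=adj(r.x)
for uv,y in (((228.3,196.3),.041),((229.2,211.3),.063)):
    l=least_squares(lambda q:proj(d,W(p,(q[0],q[1],.082)))[0]-uv,[.087,.05]).x; print(l)
E
```

```text
rail [[-0.2, -0.8], [0.1, -0.7], [0.1, -0.4]]
[ 0.00177474  0.00014054 -0.00086059  0.00067271  0.00046657  0.00281032] [[-1.2, -0.1], [0.1, 0.5], [0.4, 0.1], [-0.1, 0.4], [0.1, -0.0], [0.1, 0.1], [0.5, -0.4], [0.0, -0.3], [0.1, -0.1]]
[0.08690258 0.04121468]
[0.0877508  0.06327623]
```

```bash

python3 -m jog '[[[10,0.3,-8,0,0,0,-0.8],[10,0.3,-8,0,0,0,-0.8],[10,0.3,-5.5,0,0,0,-0.8],[10,0.3,-5,0,0,0,-0.7]]]' 50 >/dev/null
python3 disp.py
python3 -m jog '[[[10,0.3,-5,0,0,0,-0.6],[10,0.3,-5,0,0,0,-0.6]]]' >/dev/null
python3 disp.py
python3 -c "
from h import *
c=cam('wrist');save(c,'wrist9')"
```

```text
t 16.3 p [ 0.4798 -0.0364  0.0966] yaw -15.72 xaxis [ 0.037 -0.004 -0.999] q [-18.   30.8 110.6   0.7  36.5  -2.8] F [  9.7  -0.6 -12.1] M [ 0.04 -0.83 -0.01] w 16.8
rotvec [-0.51 -0.35 -2.1 ]
disp mm 84.27019297034734 lat 0.21479466036819506 dz 0.6666153580004164
t 16.5 p [ 0.4806 -0.0366  0.0966] yaw -15.79 xaxis [ 0.038 -0.004 -0.999] q [-18.   30.8 110.5   0.8  36.5  -2.8] F [  9.8  -1.5 -11.5] M [ 0.01 -0.74  0.03] w 17.3
rotvec [-0.59 -0.37 -2.16]
disp mm 83.48988204642818 lat 0.23061750249396856 dz 0.6702933033082559
```

View pics/wrist9.png

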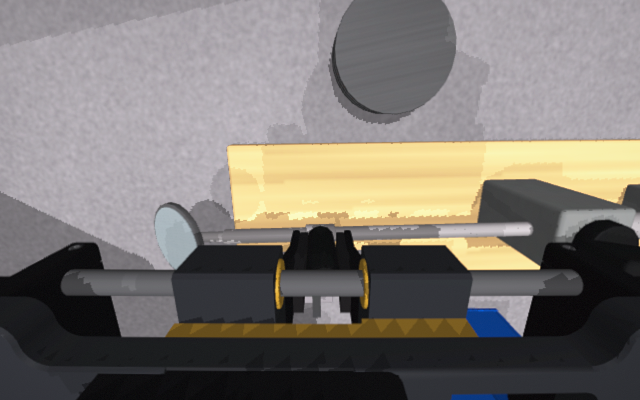

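The wrist view shows the post held, and through the gap between the fingers near (318,305) something that could be the pointer or the fin is visible. I'll zoom in.

```bash

python3 -c "
from h import *
from fit import W
c=load('wrist9');crop(c,'w9',280,220,370,325,5.7)
p=np.load('pose.npy');print(proj(c,W(p,[(.0835,.036,.075),(.087,.041,.082),(.087,.063,.082),(.084,.052,.082),(.09,.052,.082)])).round(1).tolist())"
```

```text
[[321.3, 278.7], [316.8, 290.5], [317.2, 316.4], [321.2, 303.5], [312.9, 303.8]]
```

View pics/w9.png

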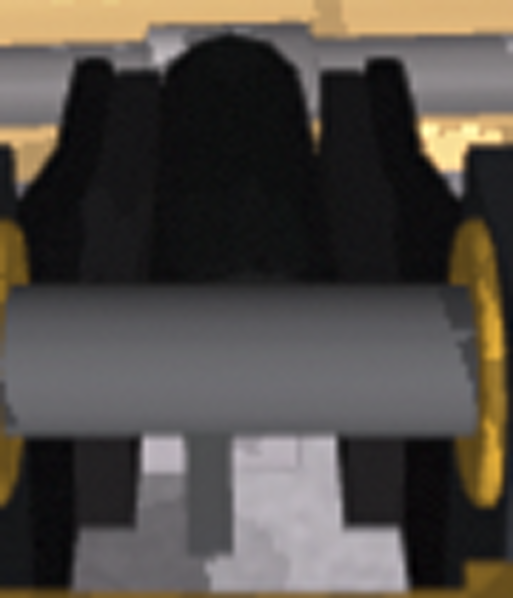

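```bash

python3 -c "
from h import *
from fit import W
c=load('wrist9')
p=np.load('pose.npy')
for x in (.0815,.0835,.0855):
  for z in (.082,.10,.12,.13):
    q=proj(c,W(p,[(x,-.0085 if 0 else 0,z)]))[0]; print(x,z,((q-[280,220])*5.7).round(0))
g=c['img'].astype(int).sum(2)
for r in (232,240,248,256,262,266): print(r,g[r,300:345].tolist())
"
```

```text
0.0815 0.082 [251.  98.]
0.0815 0.1 [259. 168.]
0.0815 0.12 [269. 263.]
0.0815 0.13 [275. 320.]
0.0835 0.082 [234.  99.]
0.0835 0.1 [240. 169.]
0.0835 0.12 [248. 264.]
0.0835 0.13 [253. 321.]
0.0855 0.082 [217.  99.]
0.0855 0.1 [221. 169.]
0.0855 0.12 [227. 265.]
0.0855 0.13 [231. 322.]
232 [224, 184, 172, 175, 167, 140, 168, 192, 291, 113, 30, 43, 39, 43, 49, 41, 50, 44, 45, 51, 46, 51, 50, 47, 47, 40, 35, 44, 40, 42, 25, 87, 245, 377, 368, 343, 235, 175, 170, 166, 170, 171, 187, 227, 77]
240 [65, 71, 66, 64, 62, 61, 56, 62, 49, 44, 43, 45, 50, 35, 48, 46, 45, 40, 43, 49, 41, 35, 46, 44, 46, 48, 46, 45, 44, 44, 38, 34, 39, 75, 231, 306, 106, 51, 61, 63, 67, 65, 60, 64, 64]
248 [60, 64, 66, 65, 62, 61, 62, 60, 45, 37, 42, 44, 41, 46, 50, 49, 46, 42, 41, 49, 43, 39, 47, 40, 45, 44, 44, 47, 46, 43, 44, 42, 37, 39, 50, 45, 51, 59, 63, 59, 64, 67, 64, 66, 61]
256 [67, 62, 62, 59, 77, 75, 69, 35, 41, 45, 51, 49, 51, 53, 54, 55, 53, 51, 52, 47, 51, 54, 57, 59, 58, 52, 55, 46, 49, 54, 57, 46, 45, 40, 43, 42, 46, 54, 62, 53, 62, 61, 68, 63, 63]
262 [81, 78, 78, 81, 73, 61, 56, 40, 41, 40, 47, 45, 45, 47, 53, 49, 52, 55, 43, 54, 54, 56, 55, 52, 53, 50, 57, 52, 58, 53, 53, 54, 56, 50, 47, 42, 48, 46, 59, 62, 66, 58, 66, 65, 62]
266 [79, 74, 75, 77, 58, 63, 45, 40, 47, 44, 46, 53, 53, 53, 54, 52, 60, 52, 61, 61, 56, 57, 61, 62, 54, 45, 53, 61, 61, 63, 51, 59, 58, 57, 44, 42, 44, 45, 45, 53, 60, 63, 65, 62, 57]
```

Fin top centre is at column 316.8 (x ≈ 87.1 mm). The post axis, from rows 232–262 (columns 320–322), gives rod ≈ 84.1 mm, so about 3 mm more is needed.

```bash

python3 -m jog '[[[10,0.2,-7,0,0,0,-0.6],[10,0.2,-7,0,0,0,-0.6],[10,0.2,-5.5,0,0,0,-0.6],[10,0.2,-5.5,0,0,0,-0.6]]]' 50 >/dev/null
python3 disp.py
python3 -m jog '[[[10,0.2,-5.5,0,0,0,-0.6],[10,0.2,-5.5,0,0,0,-0.6]]]' >/dev/null
python3 disp.py
```

```text
t 16.95 p [ 0.4782 -0.0359  0.0966] yaw -15.91 xaxis [ 0.042 -0.004 -0.999] q [-18.   30.7 111.    0.9  36.   -2.8] F [ 10.7  -0.7 -13.2] M [-0.03 -0.77  0.07] w 17.1
rotvec [-0.71 -0.41 -2.36]
disp mm 86.03177162122165 lat 0.24404806262064918 dz 0.6680346289359984
t 17.15 p [ 0.4782 -0.0359  0.0966] yaw -15.95 xaxis [ 0.043 -0.004 -0.999] q [-18.   30.7 111.1   0.9  35.9  -2.8] F [ 10.    0.2 -13.3] M [ 0.06 -0.68  0.06] w 17.0
rotvec [-0.74 -0.43 -2.42]
disp mm 86.04551608280823 lat 0.22328550546626674 dz 0.6572474647716098
```

Steady at 86.0 mm with the 5.5 mm row. I'll nudge it by 0.5 mm and check in the picture.

```bash

python3 -m jog '[[[10,0.2,-6.1,0,0,0,-0.6],[10,0.2,-5.6,0,0,0,-0.6],[10,0.2,-5.5,0,0,0,-0.6],[10,0.2,-5.5,0,0,0,-0.6]]]' 50 >/dev/null
python3 disp.py
python3 - <<'E'
from h import *
from fit import W
c=cam('wrist');save(c,'wrist10');crop(c,'w10',280,220,370,325,5.7)
s=cam('scene');save(s,'scene10');crop(s,'s10',225,170,285,215,13)
p=np.load('pose.npy')
for x in (.085,.087):
  print(x,[proj(c,W(p,[(x,0,z)]))[0].round(1).tolist() for z in (.08,.087,.1,.115)],proj(c,W(p,(x,.058,.082))).round(1))
g=c['img'].astype(int).sum(2)
for r in (232,236,240,262): print(r,g[r,298:345].tolist())
for r in (300,306,312): print(r,g[r,298:345].tolist())
E
python3 disp.py
```

```text
t 17.55 p [ 0.4777 -0.0358  0.0966] yaw -16.02 xaxis [ 0.045 -0.004 -0.999] q [-18.   30.6 111.2   1.   35.6  -2.8] F [ 11.   -0.1 -11.4] M [ 0.04 -0.62  0.08] w 17.4
rotvec [-0.81 -0.46 -2.55]
disp mm 86.62747296479397 lat 0.23096719084912848 dz 0.6532796107026201
0.085 [[323.0, 236.1], [323.5, 240.5], [324.6, 249.5], [326.1, 261.7]] [[324.2 310.6]]
0.087 [[320.0, 236.2], [320.5, 240.6], [321.3, 249.6], [322.5, 261.8]] [[321.4 310.7]]
232 [53, 131, 228, 182, 173, 175, 170, 167, 181, 187, 223, 95, 39, 39, 46, 53, 46, 50, 48, 45, 44, 37, 46, 40, 46, 50, 54, 44, 43, 43, 37, 38, 46, 137, 359, 380, 360, 385, 240, 170, 169, 169, 174, 170, 171, 174, 125]
236 [38, 52, 61, 62, 61, 54, 60, 58, 67, 63, 40, 45, 43, 37, 40, 47, 44, 46, 42, 46, 45, 48, 45, 39, 41, 42, 49, 41, 41, 48, 42, 37, 37, 46, 105, 301, 377, 389, 132, 54, 62, 65, 66, 66, 68, 63, 51]
240 [46, 66, 66, 58, 63, 64, 62, 67, 66, 60, 38, 45, 45, 49, 41, 51, 46, 45, 41, 40, 47, 48, 44, 40, 46, 47, 49, 45, 47, 42, 46, 45, 51, 39, 33, 98, 289, 347, 120, 53, 63, 64, 65, 63, 63, 67, 58]
262 [73, 78, 77, 82, 71, 73, 69, 63, 55, 44, 41, 
[... 418 characters left out ...]
6, 363, 361, 357, 354, 362, 367, 373, 364, 358, 407, 361, 242, 231, 237, 234, 234, 236, 227, 266, 467, 537, 537, 538, 539, 535, 539, 539, 536, 544, 545, 547, 545, 530, 439, 148, 90, 97, 100, 99]
312 [176, 178, 177, 175, 182, 258, 324, 319, 308, 310, 316, 314, 319, 317, 312, 307, 343, 476, 472, 260, 229, 234, 238, 236, 234, 232, 258, 428, 490, 483, 497, 500, 512, 518, 533, 542, 550, 547, 537, 531, 538, 524, 367, 281, 279, 283, 286]
t 17.65 p [ 0.4777 -0.0357  0.0966] yaw -16.02 xaxis [ 0.045 -0.004 -0.999] q [-18.   30.6 111.2   1.   35.6  -2.8] F [ 10.8  -0.5 -13.1] M [ 0.04 -0.59  0.07] w 17.3
rotvec [-0.81 -0.46 -2.55]
disp mm 86.64839862243193 lat 0.22932943357665747 dz 0.6668403770091064
```

View pics/w10.png

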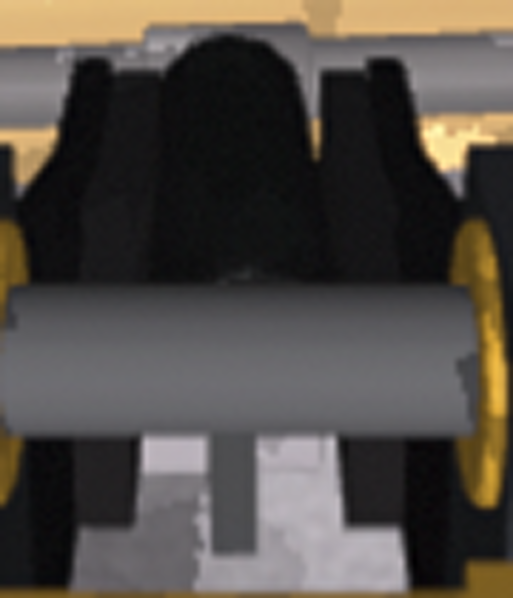

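View pics/s10.png

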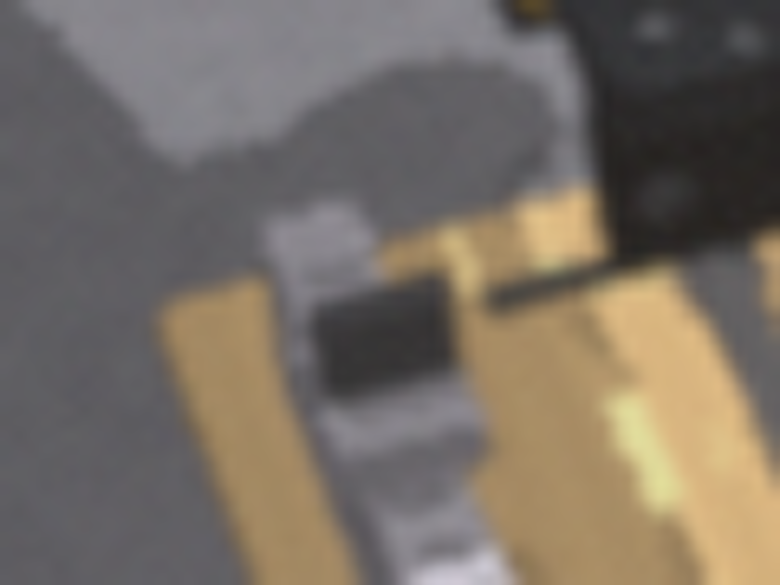

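View pics/scene10.png

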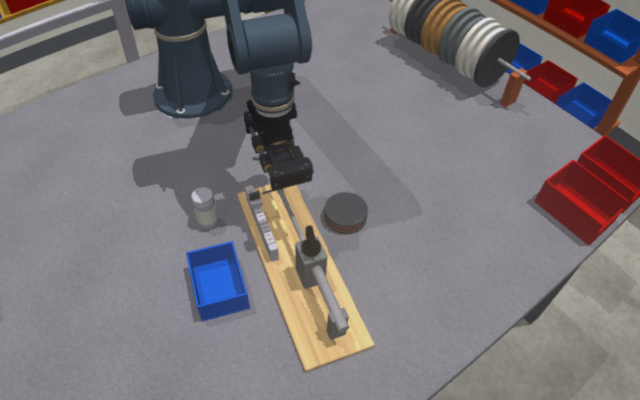

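The wing at (311,240) lies along the rod, and the bin, can, discs and rider are where they were. The rod is steady, so I'm handing in.

```bash
python3 disp.py; python3 -c "
from plant import bot
print(np.round(bot.observe()['qvel'],2)) if 0 else print(bot.observe()['qvel'])
print(bot.close_job())"
```

```text
t 17.65 p [ 0.4777 -0.0357  0.0966] yaw -16.02 xaxis [ 0.045 -0.004 -0.999] q [-18.   30.6 111.2   1.   35.6  -2.8] F [ 10.8  -0.5 -13.1] M [ 0.04 -0.59  0.07] w 17.3
rotvec [-0.81 -0.46 -2.55]
disp mm 86.64839862243193 lat 0.22932943357665747 dz 0.6668403770091064
[ 0.04541489 -0.02059552 -0.08175396  0.16956567  0.03119804 -0.01559757]
the job is handed in; nothing more can be done
None
```

The mirror is ready to show. I turned the clamp knob about 81° anticlockwise until it met its stop, then drew the rod out by its grip post. I handed in at 17.65 s with the gripper still holding the post at 50 N.

- **Knob:** the moment rose to −0.43 N m at the end of the turn, which is how I know it reached the stop. The last picture shows the wing lying along the rod.
- **Rod at the mark:** the last wrist picture puts the rod at about 87.2 mm and the centre of the mark's fin at about 87.6 mm. The tool's travel gives 86.6 mm. The scene camera is coarser and put the pointer up to about 1 mm beyond the mark, which is within its reading error.
- **Hold:** the reading stayed steady to about 0.02 mm over the last 0.1 s. The wrist force was about 17 N.
- **Overshoot:** while getting the pull right against the spring, the rod went out to about 94 mm. I let it back to about 80 mm before setting it at the mark.
- **Tilt:** the tool is still tilted about 2.5° from the spring's pull.
- **Surroundings:** the rider and the bin, can and discs showed no visible movement in the last scene picture.

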